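# Secure the mould and show the flask to the inspection camera

### The job

Lock the plaster mould into its wooden frame by turning the turnbutton square across, its end over the mould, and only then draw the flask straight up out of the mould, which stays down in its frame. Show the flask to the inspection camera, neck up: the rosette on the lens axis, 150 mm in front of the glass and facing it squarely (the flask leans back a little, as the camera looks down), not leaning sideways. Finish while still holding it there, motionless and carried by the gripper alone, with the turnbutton still locked, the camera never bumped and the other pieces left where they are.

Things in the scene. Friction and masses are not known exactly. Their poses are not given: they have to be found in the camera images.
- mould_frame: Open wooden frame fixed to the table, 154 mm (its x) by 212 mm (its y), 55 mm high; origin on the table under the centre of the mould, z up. Walls 20 mm; the one at +y is 38 mm wide and carries the turnbutton on top, pivot 96 mm from the origin along +y. It stands left or right of the middle, turned up to 0.4 rad.
- mould_block: Loose white plaster mould block lying in the frame with 2 mm of play, 110 x 150 x 45 mm (x, y, z), 0.9 kg, axes as the frame's; origin at the centre of its underside, 10 mm above the table. Its top is level with the frame's. Pocket for the flask: 31 x 73 mm (x, y), 30 mm deep, centred 25 mm from the block's centre towards -y.
- turnbutton (a joint): Dark steel bar 76 x 14 x 16 mm (long, wide, high), pivoted at its middle on the frame's +y wall, underside 58 mm above the table. Rad: 0 = along the wall (frame's x, unlocked), grows counter-clockwise from above, 1.57 = square across, one end 20 mm over the mould (locked); stops at 0 and 1.62; starts at 0 to 0.45. Stiff (0.12 N m), stays where left; pinch its middle or push an end.
- turnbutton_mid (a point): Centre of the turnbutton's upper face, on the pivot axis, 74 mm above the table; its x axis runs along the bar and turns with it (its z is up).
- flask: Loose off-white plaster flask, 0.15 to 0.25 kg, standing 30 mm deep in the pocket, 1.5 mm play all round. Body 28 (x) x 70 (y) x 75 mm high; on top, in the middle, a rectangular neck 20 (x) x 26 (y) x 34 mm high to grip it by. Origin at the centre of the foot (25 mm above the table at the start), z up through the neck, x towards the rosette. It starts with the frame's axes.
- rosette (a point): Centre of the raised rosette (a 32 mm disc with petals, standing out up to 5 mm) on the flask's +x side: 53 mm above the foot, 18 mm in front of the flask's mid-plane (x). Axes as the flask's.
- flask_back (a point): Centre of the plain back of the flask, 53 mm above the foot, 14 mm behind its mid-plane (-x). Axes as the flask's.
- camera_stand: Inspection camera's stand, fixed on the table beyond the frame: round foot 124 mm across, 20 mm post; it carries a grey camera head 70 x 56 x 56 mm, centre 300 mm above the table, with a black lens. Origin at the centre of the foot, on the table; the camera looks towards its -x (towards the robot, turned up to 0.35 rad).
- lens (a point): Centre of the lens glass, 68 mm in front of the head's centre. Axes of the camera head: the camera looks along -x, tilted down 0.4 rad (23 degrees); y level to the side; z up and tilted along.
- view_point (a point): Point in the air on the lens axis, 150 mm in front of the glass (about 215 mm above the table): here the rosette belongs. Axes as lens: a flask presented well has its x, y and z axes along these.
- beaker: Bystander: plaster beaker, 64 mm across, 78 mm high, on a plywood board (190 x 200 x 18 mm) on the other side of the table from the mould frame; origin under its foot.
- jar: Bystander: low white jar with pointed lid, 80 mm across, 70 mm high, on the same board; origin under its foot.
- plug: Bystander: small plaster plug, 22 mm across and 22 mm high, standing on the mould block at about x -37, y -55 mm; origin under its foot.
- lidded_pot: Bystander: white lidded pot, 100 mm across, 88 mm high, on the far left of the table; origin under its foot.
- vase: Bystander: slim plaster vase, 64 mm across, 110 mm high, on the far right of the table; origin under its foot.
- brush: Bystander: brush lying along its x on the left of the table.
- mallet: Bystander: small rubber mallet lying along its x on the right of the table.
Things that resemble listed ones, but are neither listed nor needed, are in the scene too. What is shaped like the mould_block but pink is not meant. Of the things shaped like the flask, the white one is meant.

How it is judged:
By the outcome, as a careful person would: the job done as asked, in the order asked, and still so for the second after the job is handed in, while the arm keeps its last pose, push and grip.
It also fails if it takes over 56 s, if anything falls off the work surface, if the arm or the gripper's body presses on something with over 40 N, if the wrist force passes 120 N, or if a joint passes its speed limit or range.

### The arm

A 6-joint arm with a two-finger parallel gripper is mounted at the origin on the work surface. World frame = base frame: x ahead of the robot, y to its left, z up, the work surface at z = 0. Lengths are in m, angles in rad, forces in N, time in s.
With the tool pointing down it reaches from about 0.225 to 0.875 m from the base axis. Payload 3.4 kg.
Tool frame: the origin (TCP) lies midway between the tips of the shut fingers; the grasp point (between the pads) lies 19 mm behind it (manip.grip_point_offset is the distance from the TCP to the grasp point, in m); z points along the fingers, y is the line along which they close (so a half turn about z gives the same grasp; the last joint's range is limited). The gripper opens to 85 mm and grips with 20 to 120 N. Pads are 22 mm wide; open, the fingers measure 114 mm over their backs; the gripper's body (76 mm by 85 mm) begins 54 mm behind the grasp point. The pads swing forward as they close: fully open they stand 13 mm farther back than shut.
Start: joints at [1.209, 0.276, 1.505, -0, 1.361, -0.121], TCP at [0.137, 0.558, 0.231] pointing down, gripper open.
Joint ranges: [-2.89, 2.89], [-0.75, 2.08], [0.22, 2.7], [-1.18, 4.32], [0.11, 2.71], [-2.7, 2.7]. Speed limits (rad/s): [2.57, 2.57, 3.14, 3.14, 3.14, 3.14].

### API

Orientations are given as a unit quaternion [w, x, y, z].
In Python, from rig import manip gives the robot as it stands.
- The arm moves only by the shell command python3 -m handwheel 'ROWS' [FORCE]. ROWS is JSON, a list of rows, each an object with "translation": the shift along the tool's x, y, z in m, a list of three; "angular": the turn, a rotation vector about the tool's x, y, z in degrees, a list of three; "hand": the closure, from 0 (fully open) to 1 (shut). A call has 1 to 10 rows; each row shifts and turns the commanded pose from where the row before left it, along the tool's axes as they then stand; what a row does not reach is not made up. A row lasts 1/12 s, in which the tool goes at most 41.7 mm and 7.16 degrees, less where a joint would pass 70% of its speed; a pose out of reach is approached as far as the arm can. A call with a gripper value outside its range is refused whole. The fingers move at their own pace and stop on an object; FORCE is the grip in N (left out, the last holds). Time passes only in rows, so rows that do not move let the fingers close. It gives the time, the measured TCP pose, the force, the opening and the grip force at its end, in the units of the state.
- manip.get_state(): the state, without advancing time (a new reading comes with each control period).
- manip.get_image(name): name is "side" or "top" or "wrist"; returns the picture (480x640x3 uint8, red, green, blue); there is no depth.
- manip.camera_info(name): a dict with "camera_matrix" (3x3 intrinsics, pixels), "eye" and "orientation" of the camera in the world; the wrist camera has in their place "tool_from_camera" (4x4, takes a point from camera to tool coordinates, whose origin is the TCP and whose axes are the flange's). Camera axes: x right, y down, z forward; pixel columns grow to the right and rows downward; lengths in m; the calibration is good to about 2 mm. A picture is of the moment at which its call begins: read the wrist's pose just before it. camera_info takes no time and is no camera call.
- manip.sign_off(): hands the job in; it is judged then, once.
The state is a dict: "clock": time; "qpos": joint angles; "qd": joint speeds; "effort": joint torques, N m; "position": TCP position; "ee_rot": TCP orientation; "contact_force": force on the tool from outside, world axes, zero at the start; "moment": the same for the moment, N m; "width": finger opening in m; "gripper_force": force on a finger pad.
Only numpy, scipy, OpenCV 4.12 (cv2) and the standard library are available. Lean on these libraries where they do the work, as an engineer would, in place of code of your own. Each camera call takes 0.05 s, during which the arm holds its last target. There are 200 camera calls.

## Working session

There is one attempt and no reset: what is moved stays moved. The work goes in short steps, Python scripts to look and compute and a shell command to move; the robot and the scene stay as the last step left them, time stands still between calls to the robot, and variables do not carry over. Pictures are saved under pics/ and viewed, at most 10 in all, crops included, and the job is handed in when it is done.

```bash
ls; mkdir -p pics; cat > h.py <<'E'
import numpy as np,cv2
from rig import manip
from scipy.spatial.transform import Rotation as R
def rot(q): return R.from_quat([q[1],q[2],q[3],q[0]]).as_matrix()
def cam(n):
    c=manip.camera_info(n);K=np.array(c["camera_matrix"])
    if n=="wrist":
        s=manip.get_state();T=np.eye(4);T[:3,:3]=rot(s["ee_rot"]);T[:3,3]=s["position"]
        T=T@np.array(c["tool_from_camera"]);return K,T[:3,:3],T[:3,3]
    o=np.array(c["orientation"]);return K,(rot(o) if o.size==4 else o),np.array(c["eye"])
def onz(C,uv,z):
    K,Rm,e=C;d=Rm@np.linalg.solve(K,[uv[0],uv[1],1]);return e+d*(z-e[2])/d[2]
def proj(C,p):
    K,Rm,e=C;q=K@(Rm.T@(np.array(p)-e));return q[:2]/q[2]
def snap(n,f):
    C=cam(n);im=np.array(manip.get_image(n));cv2.imwrite('pics/'+f,im[:,:,::-1]);return C,im
E
python3 - <<'E'
from h import *
for n in("top","side","wrist"):
    C,im=snap(n,n+'0.png');print(n,C)
print(manip.get_state())
E
```

```text
pics
top (array([[547.71326047,   0.        , 324.77240695],
       [  0.        , 547.71326047, 241.10348128],
       [  0.        ,   0.        ,   1.        ]]), array([[ 0.01709106, -0.99233593,  0.1223818 ],
       [-0.99983844, -0.01764375, -0.00343375],
       [ 0.00556671, -0.12230334, -0.99247716]]), array([ 0.30523148, -0.01023669,  1.72899249]))
side (array([[460.36917176,   0.        , 319.11087824],
       [  0.        , 460.36917176, 231.61492384],
       [  0.        ,   0.        ,   1.        ]]), array([[ 0.96024684, -0.17830695,  0.21478509],
       [-0.27883482, -0.64933939,  0.70753763],
       [ 0.01330955, -0.73930034, -0.67324429]]), array([ 0.25588531, -0.78923732,  0.94723697]))
wrist (array([[356.17404078,   0.        , 315.30751427],
       [  0.        , 356.17404078, 243.32304614],
       [  0.        ,   0.        ,   1.        ]]), array([[ 0.23843506,  0.92911932,  0.28264114],
       [ 0.9711569 , -0.22759444, -0.07109886],
       [-0.00173178,  0.29144135, -0.95658713]]), array([0.06495637, 0.57420799, 0.3729801 ]))
{'clock': 0.15, 'qpos': array([ 1.20898566e+00,  2.76502150e-01,  1.50585121e+00, -9.08728122e-06,
        1.36069092e+00, -1.20992161e-01]), 'qd': array([-0.00073253, -0.00178943, -0.00716471,  0.0006331 ,  0.00302248,
       -0.00020638]), 'effort': array([ 3.41592720e-03, -4.17140079e+01, -2.46034795e+01, -1.10533463e-04,
        7.55039568e-03,  9.81085719e-06]), 'position': array([0.13700066, 0.55803776, 0.23060498]), 'ee_rot': array([-1.69202033e-04,  1.20117530e-01,  9.92759413e-01, -7.05832424e-04]), 'contact_force': array([ 0.51395067, -0.83802795, -1.14831932]), 'moment': array([0.0040144 , 0.02874529, 0.06855189]), 'gripper_force': 0.0, 'width': 0.08518268255429086}
```

View pics/top0.png

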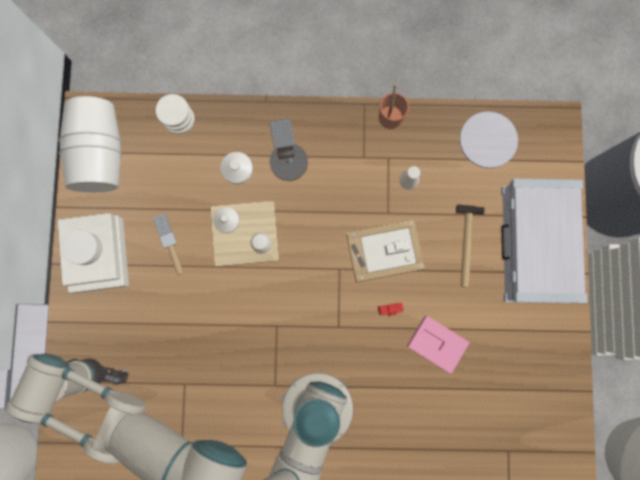

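View pics/side0.png

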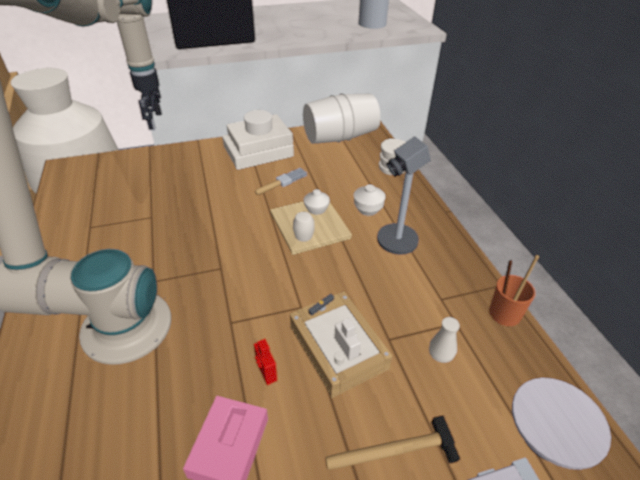

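The top view shows the mould frame with white block and white flask at about (385,250), its turnbutton at the left (358,255). A red flask-like item lies at (391,309), the pink block is at (439,345), and the camera stand foot is at (288,161). Two things are flask-shaped, the one in the white block (392,248) and the red one (391,309). The white one fits the description; I'll confirm it in a crop.

```bash
python3 - <<'E'
from h import *
C=cam("top");im=cv2.imread('pics/top0.png')
a=cv2.resize(im[205:325,335:435],None,fx=4,fy=4,interpolation=cv2.INTER_CUBIC)
b=cv2.resize(im[110:190,255:315],None,fx=6,fy=6,interpolation=cv2.INTER_CUBIC)
o=np.zeros((480,760,3),np.uint8);o[:,:400]=a;o[:,400:]=b;cv2.imwrite('pics/crop1.png',o)
hsv=cv2.cvtColor(im,cv2.COLOR_BGR2HSV)
m=((hsv[...,1]<30)&(hsv[...,2]>190)).astype(np.uint8);m[:215]=0;m[285:]=0;m[:,:345]=0;m[:,430:]=0
c=max(cv2.findContours(m,0,2)[0],key=cv2.contourArea);r=cv2.minAreaRect(c);bx=cv2.boxPoints(r)
print(r);P=np.array([onz(C,p,.055) for p in bx]);print(P.round(3));print(np.linalg.norm(np.diff(P,axis=0),axis=1))
m=((hsv[...,2]<120)&(hsv[...,1]<60)).astype(np.uint8);m[:110]=0;m[190:]=0;m[:,:255]=0;m[:,315:]=0
c=max(cv2.findContours(m,0,2)[0],key=cv2.contourArea);print(cv2.boundingRect(c))
for p in [(288,161),]: print(onz(C,p,0),onz(C,p,.01))
E
```

```text
((388.05767822265625, 249.7884521484375), (35.69313430786133, 48.832916259765625), 78.69007110595703)
[[ 0.526 -0.126  0.055]
 [ 0.559 -0.274  0.055]
 [ 0.45  -0.295  0.055]
 [ 0.419 -0.149  0.055]]
[0.15133311 0.11022509 0.15015388]
(270, 145, 37, 35)
[0.77759945 0.10729282 0.        ] [0.77486741 0.10661306 0.01      ]
```

View pics/crop1.png

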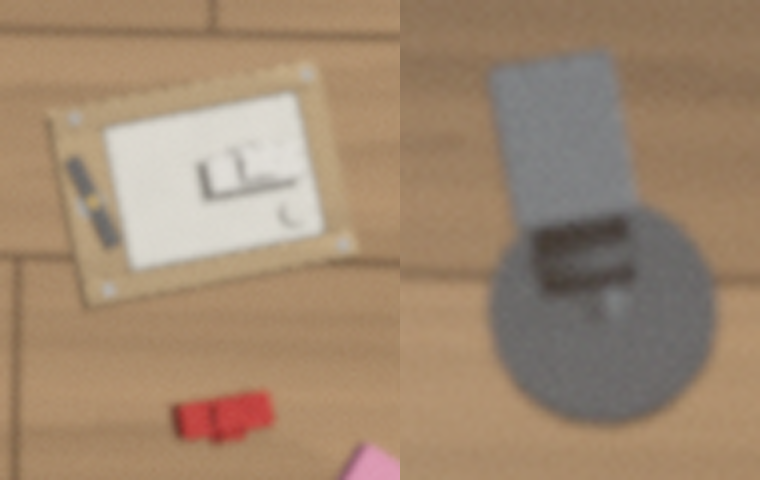

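Crop confirmed: the white flask stands in the white block's pocket, with the dark turnbutton on the left wall turned roughly 0.25 rad. The red one is a decoy. The block corners measure 110 x 150 mm, which matches. I'll move over the turnbutton pivot, about (0.467,-0.117).

```bash

python3 -m handwheel '[{"translation":[-0.024,-0.0288,-0.001],"angular":[0,0,0],"hand":0},{"translation":[-0.024,-0.0288,-0.001],"angular":[0,0,0],"hand":0},{"translation":[-0.024,-0.0288,-0.001],"angular":[0,0,0],"hand":0},{"translation":[-0.024,-0.0288,-0.001],"angular":[0,0,0],"hand":0},{"translation":[-0.024,-0.0288,-0.001],"angular":[0,0,0],"hand":0},{"translation":[-0.024,-0.0288,-0.001],"angular":[0,0,0],"hand":0},{"translation":[-0.024,-0.0288,-0.001],"angular":[0,0,0],"hand":0},{"translation":[-0.024,-0.0288,-0.001],"angular":[0,0,0],"hand":0},{"translation":[-0.024,-0.0288,-0.001],"angular":[0,0,0],"hand":0},{"translation":[-0.024,-0.0288,-0.001],"angular":[0,0,0],"hand":0}]'
python3 -m handwheel '[{"translation":[-0.024,-0.0288,-0.001],"angular":[0,0,0],"hand":0},{"translation":[-0.024,-0.0288,-0.001],"angular":[0,0,0],"hand":0},{"translation":[-0.024,-0.0288,-0.001],"angular":[0,0,0],"hand":0},{"translation":[-0.024,-0.0288,-0.001],"angular":[0,0,0],"hand":0},{"translation":[-0.024,-0.0288,-0.001],"angular":[0,0,0],"hand":0},{"translation":[-0.024,-0.0288,-0.001],"angular":[0,0,0],"hand":0},{"translation":[-0.024,-0.0288,-0.001],"angular":[0,0,0],"hand":0},{"translation":[-0.024,-0.0288,-0.001],"angular":[0,0,0],"hand":0},{"translation":[-0.024,-0.0288,-0.001],"angular":[0,0,0],"hand":0},{"translation":[-0.024,-0.0288,-0.001],"angular":[0,0,0],"hand":0}]'
python3 -m handwheel '[{"translation":[0,0,0],"angular":[0,0,7],"hand":0},{"translation":[0,0,0],"angular":[0,0,7],"hand":0},{"translation":[0,0,0],"angular":[0,0,7],"hand":0},{"translation":[0,0,0],"angular":[0,0,7],"hand":0},{"translation":[0,0,0],"angular":[0,0,7],"hand":0},{"translation":[0,0,0],"angular":[0,0,7],"hand":0},{"translation":[0,0,0],"angular":[0,0,7],"hand":0},{"translation":[0,0,0],"angular":[0,0,7],"hand":0},{"translation":[0,0,0],"angular":[0,0,7],"hand":0},{"translation":[0,0,0],"angular":[0,0,7],"hand":0}]'
python3 -m handwheel '[{"translation":[0,0,0],"angular":[0,0,7],"hand":0},{"translation":[0,0,0],"angular":[0,0,7],"hand":0},{"translation":[0,0,0],"angular":[0,0,7],"hand":0},{"translation":[0,0,0],"angular":[0,0,7],"hand":0},{"translation":[0,0,0],"angular":[0,0,7],"hand":0},{"translation":[0,0,0],"angular":[0,0,7],"hand":0},{"translation":[0,0,0],"angular":[0,0,7],"hand":0},{"translation":[0,0,0],"angular":[0,0,7],"hand":0},{"translation":[0,0,0],"angular":[0,0,6],"hand":0},{"translation":[0,0,0],"angular":[0,0,0],"hand":0}]'
python3 - <<'E'
from h import *
C,im=snap("wrist","w1.png");print(C[2],C[1][:,2])
E
```

```text
clock: 0.98
position: [0.3016, 0.2198, 0.2413]
ee_rot: [0.0, 0.12, 0.993, 0.0]
contact_force: [0.9, -0.6, -0.1]
width: 0.0856
gripper_force: 0.0
clock: 1.82
position: [0.4661, -0.1173, 0.2511]
ee_rot: [-0.0, 0.12, 0.993, 0.0]
contact_force: [-0.1, 1.2, 0.3]
width: 0.0854
gripper_force: 0.0
clock: 2.65
position: [0.4657, -0.1153, 0.251]
ee_rot: [-0.0, 0.67, 0.742, -0.0]
contact_force: [0.5, -0.7, 0.4]
width: 0.0855
gripper_force: 0.0
clock: 3.48
position: [0.4657, -0.1153, 0.251]
ee_rot: [-0.0, 0.956, 0.293, -0.0]
contact_force: [-0.1, -0.6, -0.4]
width: 0.0852
gripper_force: 0.0
[ 0.52745937 -0.07537694  0.39344144] [-0.24197343 -0.16330664 -0.95644122]
```

View pics/w1.png

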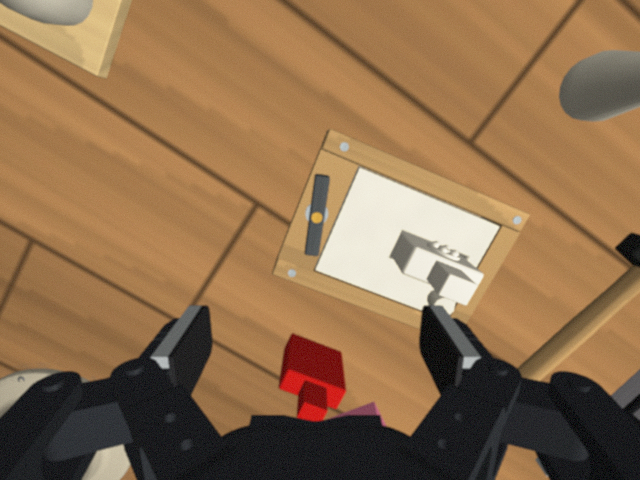

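Wrist view: turnbutton centred at about (317,217), block corners at about (359,168), (500,226) and (315,270). The flask neck is at about (455,285), the rosette is on the far (+x) side, and the plug is at (438,302).

```bash
python3 - <<'E'
from h import *
C=cam("wrist");im=cv2.imread('pics/w1.png');g=cv2.cvtColor(im,cv2.COLOR_BGR2GRAY)
p=np.float32([[359,168],[500,226],[315,270],[344,147],[518,220],[292,273]]).reshape(-1,1,2)
p[:3]=cv2.cornerSubPix(g,p[:3].copy(),(5,5),(-1,-1),(3,50,.01))
print(p.reshape(-1,2)); P=np.array([onz(C,q,.055) for q in p.reshape(-1,2)]);print(P.round(4))
A,B,D=P[:3];print(np.linalg.norm(B-A),np.linalg.norm(D-A))
y=(A-B);y/=np.linalg.norm(y);x=(A-D);x/=np.linalg.norm(x)
a1=np.arctan2(-y[0],y[1]);a2=np.arctan2(x[1],x[0]);print("yaw",a1,a2,"c",(B+D)/2)
hsv=cv2.cvtColor(im,cv2.COLOR_BGR2HSV);m=((g<95)&(hsv[...,1]<90)).astype(np.uint8)
m[:165]=0;m[265:]=0;m[:,:295]=0;m[:,345:]=0
c=max(cv2.findContours(m,0,2)[0],key=cv2.contourArea);r=cv2.minAreaRect(c);print(r)
bx=cv2.boxPoints(r);Q=np.array([onz(C,q,.074) for q in bx]);print(Q.round(4))
o=((hsv[...,1]>150)&(hsv[...,0]>10)&(hsv[...,0]<30)&(hsv[...,2]>150)).astype(np.uint8)
ys,xs=np.nonzero(o[205:230,305:330]);print("cap",xs.mean()+305,ys.mean()+205,onz(C,(xs.mean()+305,ys.mean()+205),.075))
d=Q-np.roll(Q,1,0);d=max(d,key=np.linalg.norm);print("bar yaw",np.arctan2(d[1],d[0]),np.linalg.norm(d))
yy=np.array([-np.sin(a1),np.cos(a1)]);print("pivot from block",((B+D)/2)[:2]+.096*yy)
E
```

```text
[[359.74985 166.63696]
 [499.65656 225.78352]
 [314.8249  269.43808]
 [344.      147.     ]
 [518.      220.     ]
 [292.      273.     ]]
[[ 0.527  -0.1253  0.055 ]
 [ 0.5585 -0.2721  0.055 ]
 [ 0.4187 -0.1485  0.055 ]
 [ 0.5331 -0.1029  0.055 ]
 [ 0.5729 -0.2829  0.055 ]
 [ 0.4024 -0.1315  0.055 ]]
0.15013218406325002 0.11074778212492585
yaw 0.21134565074109665 0.2109806760191717 c [ 0.48862589 -0.21032581  0.055     ]
((316.0521545410156, 214.5166778564453), (13.710270881652832, 80.46237182617188), 8.275894165039062)
[[ 0.4322 -0.1264  0.074 ]
 [ 0.4998 -0.0935  0.074 ]
 [ 0.5051 -0.1044  0.074 ]
 [ 0.4378 -0.1381  0.074 ]]
cap 316.35897435897436 217.12820512820514 [ 0.46819276 -0.11651586  0.075     ]
bar yaw -2.6778084257921 0.07525388186619796
pivot from block [ 0.46848742 -0.11646186]
```

```bash

python3 -m handwheel '[{"translation":[0.0015,0.0025,0],"angular":[0,0,4],"hand":0},{"translation":[0,0,0.03],"angular":[0,0,3.5],"hand":0},{"translation":[0,0,0.03],"angular":[0,0,0],"hand":0},{"translation":[0,0,0.03],"angular":[0,0,0],"hand":0},{"translation":[0,0,0.03],"angular":[0,0,0],"hand":0},{"translation":[0,0,0.03],"angular":[0,0,0],"hand":0},{"translation":[0,0,0.025],"angular":[0,0,0],"hand":0},{"translation":[0,0,0.014],"angular":[0,0,0],"hand":0},{"translation":[0,0,0],"angular":[0,0,0],"hand":0},{"translation":[0,0,0],"angular":[0,0,0],"hand":0}]'
python3 -m handwheel '[{"translation":[0,0,0],"angular":[0,0,0],"hand":0.5},{"translation":[0,0,0],"angular":[0,0,0],"hand":0.7},{"translation":[0,0,0],"angular":[0,0,0],"hand":1},{"translation":[0,0,0],"angular":[0,0,0],"hand":1},{"translation":[0,0,0],"angular":[0,0,0],"hand":1},{"translation":[0,0,0],"angular":[0,0,0],"hand":1},{"translation":[0,0,0],"angular":[0,0,0],"hand":1},{"translation":[0,0,0],"angular":[0,0,0],"hand":1},{"translation":[0,0,0],"angular":[0,0,0],"hand":1},{"translation":[0,0,0],"angular":[0,0,0],"hand":1}]' 70
```

```text
clock: 4.37
position: [0.4682, -0.1165, 0.0618]
ee_rot: [-0.001, 0.973, 0.232, -0.001]
contact_force: [0.1, -0.2, -0.1]
width: 0.0856
gripper_force: 0.0
clock: 5.2
position: [0.4678, -0.115, 0.063]
ee_rot: [-0.002, 0.973, 0.23, -0.0]
contact_force: [-2.0, 5.5, 7.7]
width: 0.0121
gripper_force: 69.4
```

```bash

python3 -m handwheel '[{"translation":[0,0,-0.001],"angular":[0,0,-4],"hand":1},{"translation":[0,0,0],"angular":[0,0,-5],"hand":1},{"translation":[0,0,0],"angular":[0,0,-5],"hand":1},{"translation":[0,0,0],"angular":[0,0,-5],"hand":1},{"translation":[0,0,0],"angular":[0,0,-5],"hand":1},{"translation":[0,0,0],"angular":[0,0,-5],"hand":1},{"translation":[0,0,0],"angular":[0,0,-5],"hand":1},{"translation":[0,0,0],"angular":[0,0,-5],"hand":1},{"translation":[0,0,0],"angular":[0,0,-5],"hand":1},{"translation":[0,0,0],"angular":[0,0,-5],"hand":1}]'
python3 -m handwheel '[{"translation":[0,0,0],"angular":[0,0,-5],"hand":1},{"translation":[0,0,0],"angular":[0,0,-5],"hand":1},{"translation":[0,0,0],"angular":[0,0,-5],"hand":1},{"translation":[0,0,0],"angular":[0,0,-5],"hand":1},{"translation":[0,0,0],"angular":[0,0,-4],"hand":1},{"translation":[0,0,0],"angular":[0,0,-2.5],"hand":1},{"translation":[0,0,0],"angular":[0,0,0],"hand":1},{"translation":[0,0,0],"angular":[0,0,0],"hand":1}]'
python3 - <<'E'
from h import *
s=manip.get_state();print(rot(s["ee_rot"]),s["moment"],s["contact_force"])
E
```

```text
clock: 6.03
position: [0.4679, -0.115, 0.063]
ee_rot: [-0.002, 0.789, 0.615, 0.0]
contact_force: [0.0, 5.1, -0.5]
width: 0.0117
gripper_force: 69.4
clock: 6.7
position: [0.4679, -0.115, 0.063]
ee_rot: [-0.001, 0.629, 0.778, 0.001]
contact_force: [-0.7, 5.6, -0.8]
width: 0.0116
gripper_force: 69.4
[[-2.09707528e-01  9.77763342e-01 -1.26487324e-03]
 [ 9.77758961e-01  2.09710456e-01  2.98980859e-03]
 [ 3.18858238e-03 -6.09755778e-04 -9.99994731e-01]] [ 0.91211992 -0.04755095  0.08623773] [-0.67532     5.60935598 -0.77071635]
```

```bash

python3 -m handwheel '[{"translation":[0,0,0],"angular":[0,0,0],"hand":0},{"translation":[0,0,0],"angular":[0,0,0],"hand":0},{"translation":[0,0,0],"angular":[0,0,0],"hand":0},{"translation":[0,0,0],"angular":[0,0,0],"hand":0},{"translation":[0,0,-0.03],"angular":[0,0,0],"hand":0},{"translation":[0,0,-0.04],"angular":[0,0,0],"hand":0},{"translation":[0,0,-0.04],"angular":[0,0,0],"hand":0},{"translation":[0,0,-0.04],"angular":[0,0,0],"hand":0},{"translation":[0,0,-0.04],"angular":[0,0,0],"hand":0},{"translation":[0,0,0],"angular":[0,0,0],"hand":0}]'
python3 - <<'E'
from h import *
C,im=snap("wrist","w2.png");np.savez('w2.npz',K=C[0],R=C[1],e=C[2]);print(proj(C,[.4683,-.1165,.074]))
E
```

```text
clock: 7.53
position: [0.4729, -0.1187, 0.2617]
ee_rot: [0.008, 0.628, 0.778, 0.002]
contact_force: [1.7, -0.2, -0.0]
width: 0.0854
gripper_force: 0.0
[308.51148065 209.87220261]
```

View pics/w2.png

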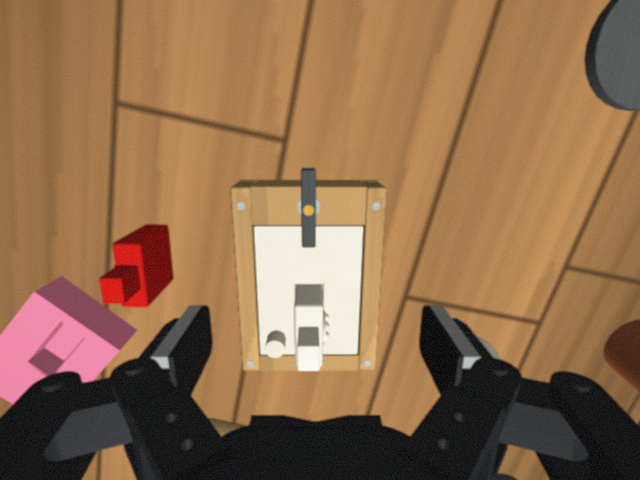

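The picture shows the bar standing square across, from about (308,170) to (308,246), with its end over the block. The flask neck top is at (310,359). Next I measure the angle, the flask neck and the coarse camera-stand pose.

```bash
cat >> h.py <<'E'
from scipy.linalg import logm,expm
def pose():
    s=manip.get_state();T=np.eye(4);T[:3,:3]=rot(s["ee_rot"]);T[:3,3]=s["position"];return T
def steps(T1,N,T0=None):
    T0=pose() if T0 is None else T0
    D=np.linalg.inv(T0)@T1;S=expm(np.real(logm(D))/N)
    print(N,"rows t",S[:3,3].round(4),"ang",np.degrees(R.from_matrix(S[:3,:3]).as_rotvec()).round(2),"|t|mm",1000*np.linalg.norm(S[:3,3]))
E
python3 - <<'E'
from h import *
z=np.load('w2.npz');C=(z['K'],z['R'],z['e']);im=cv2.imread('pics/w2.png');g=cv2.cvtColor(im,cv2.COLOR_BGR2GRAY)
hsv=cv2.cvtColor(im,cv2.COLOR_BGR2HSV);m=((g<95)&(hsv[...,1]<90)).astype(np.uint8)
m[:160]=0;m[255:]=0;m[:,:290]=0;m[:,330:]=0
c=max(cv2.findContours(m,0,2)[0],key=cv2.contourArea);r=cv2.minAreaRect(c)
Q=np.array([onz(C,q,.074) for q in cv2.boxPoints(r)]);d=Q-np.roll(Q,1,0);d=max(d,key=np.linalg.norm);d*=np.sign(d[1])
print("bar",np.arctan2(d[1],d[0])-.211,np.linalg.norm(d),Q.mean(0))
w=((hsv[...,1]<40)&(g>215)).astype(np.uint8);w[:342]=0;w[375:]=0;w[:,:292]=0;w[:,328:]=0
c=max(cv2.findContours(w,0,2)[0],key=cv2.contourArea);r=cv2.minAreaRect(c);print(r,cv2.boundingRect(c))
for q in cv2.boxPoints(r): print(onz(C,q,.134).round(4))
print("exp neck",proj(C,[.4939,-.2348,.134]))
Ct=cam("top");print("head",onz(Ct,(282,133),.3),"foot",onz(Ct,(288.8,161.7),.01))
E
```

```text
bar 1.5731536568052833 0.035135001832555704 [ 0.46366491 -0.09672134  0.074     ]
((312.5, 356.0), (28.0, 29.0), 90.0) (298, 342, 30, 29)
[ 0.481  -0.2201  0.134 ]
[ 0.5057 -0.215   0.134 ]
[ 0.512  -0.2431  0.134 ]
[ 0.4867 -0.2483  0.134 ]
exp neck [309.04471465 358.74569707]
head [0.77268638 0.10500744 0.3       ] foot [0.7726043 0.1039811 0.01     ]
```

```bash
python3 - <<'E'
from h import *
c=.2;h=np.array([np.cos(c),np.sin(c),0]);s=np.array([-h[1],h[0],0]);k=np.array([0,0,1.])
lens=np.array([.7727,.1045,.3])-.068*(np.cos(.4)*h+np.sin(.4)*k);print(lens)
th=.9;z=h*np.sin(th)-k*np.cos(th);T=np.eye(4);T[:3,0]=s;T[:3,1]=np.cross(z,s);T[:3,2]=z;T[:3,3]=lens-.16*h+.06*k
print(T);steps(T,10);steps(T,9)
E
```

```text
[0.71131633 0.09205691 0.27351955]
[[-0.19866933  0.60921915  0.76771252  0.55450567]
 [ 0.98006658  0.12349484  0.15562303  0.06026982]
 [ 0.          0.78332691 -0.62160997  0.33351955]
 [ 0.          0.          0.          1.        ]]
10 rows t [ 0.0157  0.0143 -0.0024] ang [-5.1   0.    0.08] |t|mm 21.38637773728066
9 rows t [ 0.0175  0.0159 -0.0027] ang [-5.67  0.    0.09] |t|mm 23.761796770593087
```

```bash

python3 -m handwheel '[{"translation":[0.0157,0.0143,-0.0024],"angular":[-5.1,0,0],"hand":0},{"translation":[0.0157,0.0143,-0.0024],"angular":[-5.1,0,0],"hand":0},{"translation":[0.0157,0.0143,-0.0024],"angular":[-5.1,0,0],"hand":0},{"translation":[0.0157,0.0143,-0.0024],"angular":[-5.1,0,0],"hand":0},{"translation":[0.0157,0.0143,-0.0024],"angular":[-5.1,0,0],"hand":0},{"translation":[0.0157,0.0143,-0.0024],"angular":[-5.1,0,0],"hand":0},{"translation":[0.0157,0.0143,-0.0024],"angular":[-5.1,0,0],"hand":0},{"translation":[0.0157,0.0143,-0.0024],"angular":[-5.1,0,0],"hand":0},{"translation":[0.0157,0.0143,-0.0024],"angular":[-5.1,0,0],"hand":0},{"translation":[0.0157,0.0143,-0.0024],"angular":[-5.1,0,0],"hand":0}]'
python3 -m handwheel '[{"translation":[0,0,0],"angular":[0,0,0],"hand":0},{"translation":[0,0,0],"angular":[0,0,0],"hand":0}]'
python3 - <<'E'
from h import *
C,im=snap("wrist","w3.png");np.savez('w3.npz',K=C[0],R=C[1],e=C[2]);print(C[2],proj(C,[.7113,.0921,.2735]),proj(C,[.7727,.1045,.3]),proj(C,[.7727,.1045,0]))
E
```

```text
clock: 8.42
position: [0.5502, 0.0619, 0.3275]
ee_rot: [0.271, 0.567, 0.702, 0.335]
contact_force: [0.6, 1.5, 0.6]
width: 0.0851
gripper_force: 0.0
clock: 8.58
position: [0.5496, 0.0622, 0.3266]
ee_rot: [0.269, 0.567, 0.703, 0.334]
contact_force: [-0.6, 0.0, 0.6]
width: 0.0857
gripper_force: 0.0
[0.42604396 0.10969423 0.41671781] [387.06717019 227.26623263] [442.99508343 219.9637093 ] [241.2870341  190.70922871]
```

View pics/w3.png

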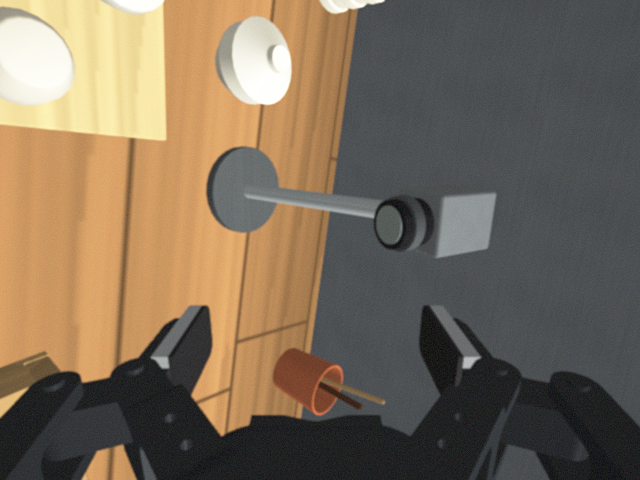

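The picture shows the lens glass as an ellipse at about (390,228), within 3 px of the prediction (387,227). The foot is at about (243,190), and the head box extends to (495,193)/(490,247).

```bash
python3 - <<'E'
from h import *
z=np.load('w3.npz');C=(z['K'],z['R'],z['e']);im=cv2.imread('pics/w3.png');g=cv2.cvtColor(im,cv2.COLOR_BGR2GRAY)
m=((g>75)).astype(np.uint8);m[:205]=0;m[255:]=0;m[:,:372]=0;m[:,408:]=0
n,l,s,cc=cv2.connectedComponentsWithStats(m);i=l[228,389];mm=(l==i).astype(np.uint8);print(s[i],cc[i])
c=max(cv2.findContours(mm,0,1)[0],key=cv2.contourArea);e=cv2.fitEllipse(c);print("glass",e)
L=onz(C,e[0],.2735);print("lens",L)
hsv=cv2.cvtColor(im,cv2.COLOR_BGR2HSV)
f=((hsv[...,1]<70)&(g<125)).astype(np.uint8);f[:140]=0;f[240:]=0;f[:,:200]=0;f[:,290:]=0
c=max(cv2.findContours(f,0,1)[0],key=cv2.contourArea);e=cv2.fitEllipse(c);print("foot",e,cv2.boundingRect(c))
for zz in(0,.005,.01): print(zz,onz(C,e[0],zz))
for F in (onz(C,e[0],.006),np.array([.7727,.1042,0])):
    d=F-L;print("yaw",np.arctan2(d[1],d[0]),np.hypot(d[0],d[1]))
E
```

```text
[377 206  26  38 781] [389.07298335 224.67861716]
glass ((389.08184814453125, 224.7017822265625), (24.817251205444336, 37.776390075683594), 172.37158203125)
lens [0.71436407 0.09444959 0.2735    ]
foot ((243.3672637939453, 188.07525634765625), (74.21659088134766, 82.80618286132812), 14.575081825256348) (207, 147, 83, 86)
0 [0.77606374 0.10872304 0.        ]
0.005 [0.77186402 0.10873469 0.005     ]
0.01 [0.7676643  0.10874635 0.01      ]
yaw 0.24701143043912913 0.05843360930517827
yaw 0.16561164221270902 0.059145170068721206
```

```bash
python3 - <<'E'
from h import *
im=cv2.imread('pics/w3.png')
cv2.imwrite('pics/crop3.png',np.hstack([cv2.resize(im[180:265,365:505],None,fx=4,fy=4,interpolation=cv2.INTER_CUBIC)]))
E
```

```text
(no output)
```

View pics/crop3.png

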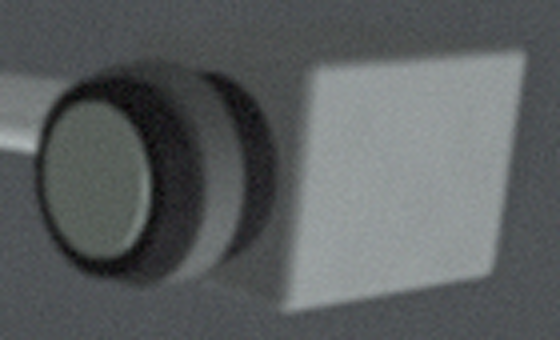

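The crop gives the glass centre at (388.8,224.6) and four clean top-face corners of the head. I'll solve the stand's x, y and yaw from these known points.

```bash
python3 - <<'E'
from h import *
from scipy.optimize import least_squares
z=np.load('w3.npz');C=(z['K'],z['R'],z['e'])
cr=np.array([[313,67],[286,310],[492,273],[525,52]])
uv=np.vstack([[389.0,224.7],cr/4+[364.6,179.6]])
X=np.array([[-.068,0,0],[-.035,.028,.028],[-.035,-.028,.028],[.035,-.028,.028],[.035,.028,.028]])
def pts(p,hz=.3): 
    Rm=(R.from_euler('z',p[2])*R.from_euler('y',-.4)).as_matrix();return np.array([p[0],p[1],hz])+X@Rm.T
f=lambda p:(np.array([proj(C,q) for q in pts(p)])-uv).ravel()
r=least_squares(f,[.773,.105,.2]);print(r.x,r.fun.reshape(-1,2).round(1),pts(r.x)[0])
f2=lambda p:(np.array([proj(C,q) for q in pts(p,p[3])])-uv).ravel()
r=least_squares(f2,[.773,.105,.2,.3]);print(r.x,r.fun.reshape(-1,2).round(1),pts(r.x,r.x[3])[0])
E
```

```text
[0.7738862  0.10609367 0.1875304 ] [[-0.9 -0. ]
 [ 0.4 -1.2]
 [-0.1  1.9]
 [ 1.3  1.4]
 [ 2.  -1.4]] [0.71235215 0.09441696 0.27351955]
[0.7849478  0.10597146 0.1906689  0.29596824] [[ 0.6 -0.1]
 [-0.  -0.2]
 [-0.2  0.5]
 [-0.4  0.3]
 [-0.1 -0.6]] [0.72345069 0.09410169 0.26948779]
```

```bash
python3 - <<'E'
from h import *
from scipy.optimize import least_squares
z=np.load('w3.npz');C=(z['K'],z['R'],z['e']);Ct=cam("top")
uv=np.vstack([[389.0,224.7],np.array([[313,67],[286,310],[492,273],[525,52]])/4+[364.6,179.6]])
ut=np.vstack([(np.array([[522,226],[635,208],[608,52],[492,70]])-[400,0])/6+[254.6,109.6],[288.4,161.3]])
X=np.array([[-.068,0,0],[-.035,.028,.028],[-.035,-.028,.028],[.035,-.028,.028],[.035,.028,.028]])
def pts(p): 
    Rm=(R.from_euler('z',p[2])*R.from_euler('y',-.4)).as_matrix();return np.array([p[0],p[1],.3])+X@Rm.T
def ft(p): return (np.array([proj(Ct,q) for q in [*pts(p)[1:],[p[0],p[1],.008]]])-ut).ravel()
def fw(p): return (np.array([proj(C,q) for q in pts(p)])-uv).ravel()
for f in (ft,lambda p:np.r_[fw(p)*.5,ft(p)]):
    r=least_squares(f,[.773,.105,.2]);print(r.x,r.fun.reshape(-1,2).round(1).tolist(),pts(r.x)[0])
# back to flask: over-grasp pose, and grasp
a=.211;x=np.array([np.cos(a),np.sin(a),0]);y=np.array([-x[1],x[0],0])
T=np.eye(4);T[:3,0]=y;T[:3,1]=x;T[:3,2]=[0,0,-1];T[:3,3]=[.4939,-.2348,.25];steps(T,10);steps(T,12)
E
```

```text
[0.77522569 0.10506877 0.19005593] [[-1.0, 0.6], [0.9, 0.1], [0.9, -0.5], [-0.9, 0.0], [0.1, -0.2]] [0.71372131 0.0932367  0.27351955]
[0.77495543 0.1057331  0.18608839] [[-0.2, 0.2], [0.4, -0.4], [0.1, 1.1], [0.7, 0.9], [1.1, -0.4], [-1.3, 0.6], [0.6, 0.2], [0.6, -0.3], [-1.1, 0.1], [-0.1, -0.2]] [0.7134046  0.09414514 0.27351955]
10 rows t [-0.0278 -0.0145  0.0014] ang [ 5.08 -0.    0.01] |t|mm 31.36777858430493
12 rows t [-0.0231 -0.0121  0.0012] ang [ 4.24 -0.    0.01] |t|mm 26.140384422139427
```

```bash

python3 -m handwheel '[{"translation":[-0.0278,-0.0145,0.0014],"angular":[5.08,0,0],"hand":0},{"translation":[-0.0278,-0.0145,0.0014],"angular":[5.08,0,0],"hand":0},{"translation":[-0.0278,-0.0145,0.0014],"angular":[5.08,0,0],"hand":0},{"translation":[-0.0278,-0.0145,0.0014],"angular":[5.08,0,0],"hand":0},{"translation":[-0.0278,-0.0145,0.0014],"angular":[5.08,0,0],"hand":0},{"translation":[-0.0278,-0.0145,0.0014],"angular":[5.08,0,0],"hand":0},{"translation":[-0.0278,-0.0145,0.0014],"angular":[5.08,0,0],"hand":0},{"translation":[-0.0278,-0.0145,0.0014],"angular":[5.08,0,0],"hand":0},{"translation":[-0.0278,-0.0145,0.0014],"angular":[5.08,0,0],"hand":0},{"translation":[-0.0278,-0.0145,0.0014],"angular":[5.08,0,0],"hand":0}]'
python3 -m handwheel '[{"translation":[0,0,0],"angular":[0,0,0],"hand":0},{"translation":[0,0,0],"angular":[0,0,0],"hand":0}]'
python3 - <<'E'
from h import *
C,im=snap("wrist","w4.png")
a=.211;x=np.array([np.cos(a),np.sin(a),0]);y=np.array([-x[1],x[0],0])
T=np.eye(4);T[:3,0]=y;T[:3,1]=x;T[:3,2]=[0,0,-1];T[:3,3]=[.4939,-.2348,.25];steps(T,1)
for dx in(-.01,.01):
  for dy in (-.013,.013): print(proj(C,np.array([.4939,-.2348,.134])+dx*x+dy*y).round(1))
E
```

```text
clock: 9.47
position: [0.4948, -0.239, 0.2504]
ee_rot: [-0.0, 0.629, 0.777, -0.002]
contact_force: [0.2, -0.2, -0.4]
width: 0.0854
gripper_force: 0.0
clock: 9.63
position: [0.496, -0.2376, 0.2491]
ee_rot: [0.0, 0.629, 0.777, 0.0]
contact_force: [0.2, 0.3, -0.6]
width: 0.0856
gripper_force: 0.0
1 rows t [ 0.0017 -0.0012 -0.0004] ang [ 0.11 -0.04 -0.04] |t|mm 2.1035674398366155
[300.5 248.3]
[300.  214.7]
[326.8 248.3]
[327.1 214.7]
```

View pics/w4.png

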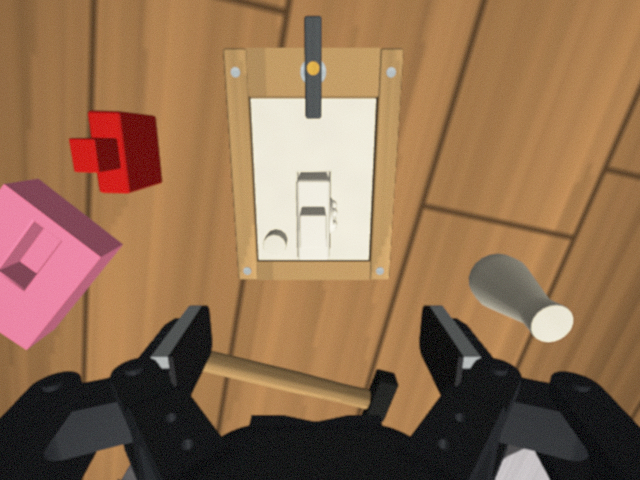

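The flask neck lies at about (300–327, 215–248), exactly where predicted, and the bar is still square. Now I descend and grip.

```bash

python3 -m handwheel '[{"translation":[0.0017,-0.0012,0],"angular":[0,0,0],"hand":0},{"translation":[0,0,0.03],"angular":[0,0,0],"hand":0},{"translation":[0,0,0.03],"angular":[0,0,0],"hand":0},{"translation":[0,0,0.03],"angular":[0,0,0],"hand":0},{"translation":[0,0,0.03],"angular":[0,0,0],"hand":0},{"translation":[0,0,0.015],"angular":[0,0,0],"hand":0},{"translation":[0,0,0.009],"angular":[0,0,0],"hand":0},{"translation":[0,0,0],"angular":[0,0,0],"hand":0},{"translation":[0,0,0],"angular":[0,0,0],"hand":0}]'
python3 -m handwheel '[{"translation":[0,0,0],"angular":[0,0,0],"hand":0.4},{"translation":[0,0,0],"angular":[0,0,0],"hand":0.6},{"translation":[0,0,0],"angular":[0,0,0],"hand":0.65},{"translation":[0,0,0],"angular":[0,0,0],"hand":0.7},{"translation":[0,0,0],"angular":[0,0,0],"hand":0.8},{"translation":[0,0,0],"angular":[0,0,0],"hand":1},{"translation":[0,0,0],"angular":[0,0,0],"hand":1},{"translation":[0,0,0],"angular":[0,0,0],"hand":1},{"translation":[0,0,0],"angular":[0,0,0],"hand":1},{"translation":[0,0,0],"angular":[0,0,0],"hand":1}]' 70
```

```text
clock: 10.43
position: [0.4943, -0.233, 0.1073]
ee_rot: [0.002, 0.628, 0.778, 0.001]
contact_force: [0.6, 0.5, 0.9]
width: 0.0853
gripper_force: 0.0
clock: 11.27
position: [0.4941, -0.2334, 0.107]
ee_rot: [0.001, 0.628, 0.778, 0.001]
contact_force: [-0.7, 0.7, 5.3]
width: 0.0191
gripper_force: 69.1
```

```bash

python3 -m handwheel '[{"translation":[0,0,-0.004],"angular":[0,0,0],"hand":1},{"translation":[0,0,-0.006],"angular":[0,0,0],"hand":1},{"translation":[0,0,-0.008],"angular":[0,0,0],"hand":1},{"translation":[0,0,-0.01],"angular":[0,0,0],"hand":1},{"translation":[0,0,-0.012],"angular":[0,0,0],"hand":1}]'
python3 -m handwheel '[{"translation":[0,0,-0.02],"angular":[0,0,0],"hand":1},{"translation":[0,0,-0.025],"angular":[0,0,0],"hand":1},{"translation":[0,0,-0.025],"angular":[0,0,0],"hand":1},{"translation":[0,0,-0.025],"angular":[0,0,0],"hand":1},{"translation":[0,0,-0.025],"angular":[0,0,0],"hand":1},{"translation":[0,0,-0.015],"angular":[0,0,0],"hand":1},{"translation":[0,0,0],"angular":[0,0,0],"hand":1},{"translation":[0,0,0],"angular":[0,0,0],"hand":1}]'
python3 - <<'E'
from h import *
snap("side","s1.png");C,im=snap("wrist","w5.png");np.savez('w5.npz',K=C[0],R=C[1],e=C[2])
a=cv2.imread('pics/s1.png')[220:420,250:420];b=cv2.imread('pics/w5.png')
o=np.zeros((480,800,3),np.uint8);o[:,:400]=b[:,120:520];o[:470,400:]=cv2.resize(a,(400,470));cv2.imwrite('pics/m5.png',o)
c=.188;L=(R.from_euler('z',c)*R.from_euler('y',-.4)).as_matrix()
lens=np.array([.775,.1055,.3])-.068*L[:,0];vp=lens-.15*L[:,0];print("lens",lens,"vp",vp)
T=np.eye(4);T[:3,0]=L[:,1];T[:3,1]=L[:,0];T[:3,2]=-L[:,2]
# flask centre in tool: x (flask y) -0.0014, y 0, foot 82 below TCP
T[:3,3]=vp-L[:,0]*.018+L[:,1]*.0014+L[:,2]*(.082-.053);print(T);
P=T.copy();P[:3,3]-=.1*L[:,0];P[2,3]+=.03;print(P[:3,3]);steps(P,10);steps(P,12);steps(T,5,P)
E
```

```text
clock: 11.68
position: [0.4938, -0.233, 0.147]
ee_rot: [0.001, 0.628, 0.778, 0.001]
contact_force: [-0.3, 0.3, -2.4]
width: 0.0189
gripper_force: 68.3
clock: 12.35
position: [0.4937, -0.2334, 0.2825]
ee_rot: [0.002, 0.628, 0.778, 0.002]
contact_force: [0.1, 1.0, -1.6]
width: 0.0188
gripper_force: 68.6
lens [0.71347143 0.0937944  0.27351955] vp [0.57774665 0.06797321 0.2151068 ]
[[-0.18689451  0.90483189  0.38255679  0.55010388]
 [ 0.98237999  0.17214124  0.07278015  0.06413937]
 [ 0.          0.38941834 -0.92106099  0.23480804]
 [ 0.          0.          0.          1.        ]]
[0.45962069 0.04692525 0.22586621]
10 rows t [0.0281 0.0014 0.0058] ang [-2.28 -0.04  0.14] |t|mm 28.701236855454223
12 rows t [0.0234 0.0011 0.0049] ang [-1.9  -0.03  0.12] |t|mm 23.917731105354406
5 rows t [-0.      0.0177  0.0055] ang [-0.  0. -0.] |t|mm 18.50782531379427
```

View pics/m5.png

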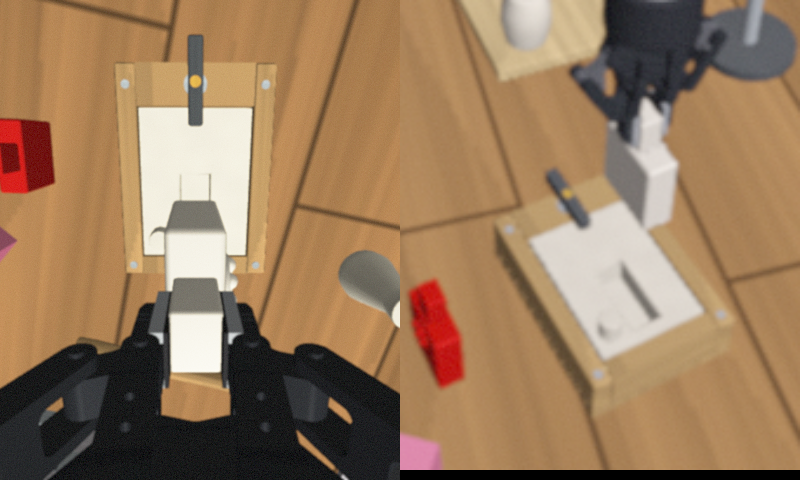

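The flask is out and held upright, and the mould stayed in the frame. The bar is still square at (195,80), the foot edge of the flask's +y face is at about row 202, the body top edge at about 237 and the neck top at about 308. I'll check the flask's offset and tilt in the tool from these edges.

```bash
python3 - <<'E'
from h import *
c=manip.camera_info("wrist");Tc=np.array(c["tool_from_camera"]);K=np.array(c["camera_matrix"]);C=(K,Tc[:3,:3],Tc[:3,3])
g=cv2.cvtColor(cv2.imread('pics/w5.png'),cv2.COLOR_BGR2GRAY).astype(float)
col=g[190:385,308:322].mean(1);d=np.gradient(cv2.GaussianBlur(col.reshape(-1,1),(1,5),0).ravel())
for i in range(2,len(d)-2):
    if abs(d[i])>5 and abs(d[i])==abs(d[i-2:i+3]).max(): print(i+190,round(d[i],1))
for n,X,z in(("foot",.035,.082),("bodytop",.035,.007),("neckbase",.013,.007),("necktop",.013,-.027),("neckback",-.013,-.027)): print(n,proj(C,[X-.0014,0,z]),proj(C,[X,0,z]))
E
```

```text
200 -34.6
232 17.8
277 -35.5
313 25.3
372 -37.7
376 7.5
379 7.2
foot [315.69581867 199.05476026] [315.69664458 196.86127299]
bodytop [315.87604426 228.95978097] [315.87773311 225.82346012]
neckbase [315.85063188 276.152487  ] [315.85218844 273.26184067]
necktop [315.98822139 312.01917451] [315.99061341 308.50774741]
neckback [315.9464119  373.39448561] [315.9485439  370.26476384]
```

```bash

python3 -m handwheel '[{"translation":[0.015,0.0006,0.003],"angular":[-1.2,0,0.1],"hand":1},{"translation":[0.0234,0.0011,0.0049],"angular":[-1.9,0,0.1],"hand":1},{"translation":[0.0234,0.0011,0.0049],"angular":[-1.9,0,0.1],"hand":1},{"translation":[0.0234,0.0011,0.0049],"angular":[-1.9,0,0.1],"hand":1},{"translation":[0.0234,0.0011,0.0049],"angular":[-1.9,0,0.1],"hand":1},{"translation":[0.0234,0.0011,0.0049],"angular":[-1.9,0,0.1],"hand":1},{"translation":[0.0234,0.0011,0.0049],"angular":[-1.9,0,0.1],"hand":1},{"translation":[0.0234,0.0011,0.0049],"angular":[-1.9,0,0.1],"hand":1},{"translation":[0.0234,0.0011,0.0049],"angular":[-1.9,0,0.1],"hand":1},{"translation":[0.0234,0.0011,0.0049],"angular":[-1.9,0,0.1],"hand":1}]'
python3 -m handwheel '[{"translation":[0.0234,0.0011,0.0049],"angular":[-1.9,0,0.1],"hand":1},{"translation":[0.0234,0.0011,0.0049],"angular":[-1.9,0,0.1],"hand":1},{"translation":[0.008,0.0005,0.0018],"angular":[-0.7,0,0.1],"hand":1},{"translation":[0,0,0],"angular":[0,0,0],"hand":1},{"translation":[0,0,0],"angular":[0,0,0],"hand":1},{"translation":[0,0,0],"angular":[0,0,0],"hand":1}]'
cat > fin.py <<'E'
from h import *
c=.188;L=(R.from_euler('z',c)*R.from_euler('y',-.4)).as_matrix()
lens=np.array([.775,.1055,.3])-.068*L[:,0];vp=lens-.15*L[:,0]
T=np.eye(4);T[:3,0]=L[:,1];T[:3,1]=L[:,0];T[:3,2]=-L[:,2]
T[:3,3]=vp-L[:,0]*.018+L[:,1]*.0015+L[:,2]*(.082-.053)
import sys;steps(T,int(sys.argv[1]))
E
python3 fin.py 6
```

```text
clock: 13.28
position: [0.4626, -0.0076, 0.2347]
ee_rot: [0.1, 0.627, 0.763, 0.125]
contact_force: [1.4, 0.4, -1.8]
width: 0.0192
gripper_force: 68.5
clock: 13.78
position: [0.461, 0.0453, 0.2271]
ee_rot: [0.125, 0.624, 0.755, 0.155]
contact_force: [0.2, -0.4, -2.1]
width: 0.0189
gripper_force: 68.6
6 rows t [0.0003 0.0145 0.0047] ang [ 0.01 -0.04  0.01] |t|mm 15.242061243953888
```

```bash

python3 -m handwheel '[{"translation":[0.0003,0.0145,0.0047],"angular":[0,0,0],"hand":1},{"translation":[0.0003,0.0145,0.0047],"angular":[0,0,0],"hand":1},{"translation":[0.0003,0.0145,0.0047],"angular":[0,0,0],"hand":1},{"translation":[0.0003,0.0145,0.0047],"angular":[0,-0.1,0],"hand":1},{"translation":[0.0003,0.0145,0.0047],"angular":[0,-0.1,0],"hand":1},{"translation":[0.0003,0.0145,0.0047],"angular":[0,0,0],"hand":1},{"translation":[0,0,0],"angular":[0,0,0],"hand":1},{"translation":[0,0,0],"angular":[0,0,0],"hand":1},{"translation":[0,0,0],"angular":[0,0,0],"hand":1},{"translation":[0,0,0],"angular":[0,0,0],"hand":1}]'
python3 fin.py 1
python3 - <<'E'
from h import *
snap("top","t6.png");snap("side","s6.png");snap("wrist","w6.png")
a=cv2.imread('pics/t6.png')[100:260,230:400];b=cv2.imread('pics/s6.png')[100:340,240:440];w=cv2.imread('pics/w6.png')
o=np.zeros((540,800,3),np.uint8);o[:300,:320]=cv2.resize(a,(320,300));o[:480,400:]=cv2.resize(b,(400,480));o[302:532,:306]=cv2.resize(w,(306,230));cv2.imwrite('pics/m6.png',o)
E
```

```text
clock: 14.62
position: [0.5487, 0.0647, 0.2346]
ee_rot: [0.126, 0.625, 0.755, 0.154]
contact_force: [-0.3, -0.7, -1.9]
width: 0.0189
gripper_force: 68.7
1 rows t [-0.0007  0.0012  0.0003] ang [ 0.01 -0.11  0.01] |t|mm 1.4474737680167216
```

View pics/m6.png

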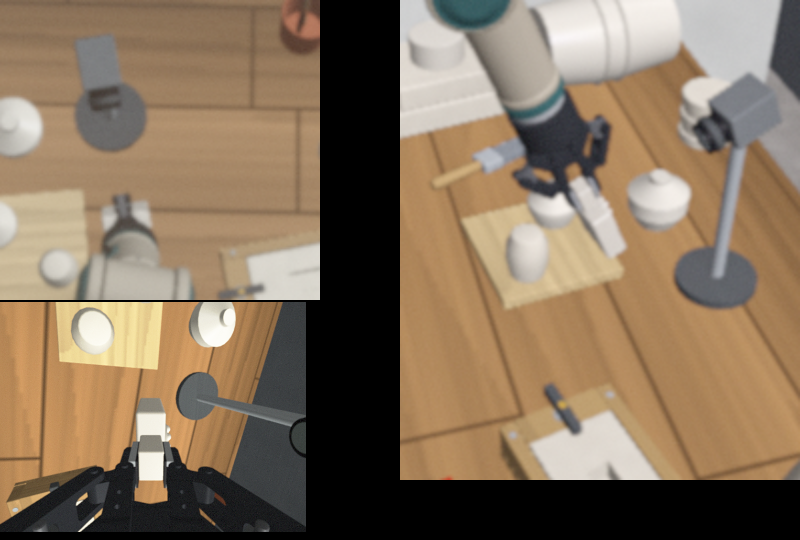

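The flask is presented facing the lens, leaning back, with the stand untouched and the turnbutton still across. The lens rim peeks in at the right edge of the wrist view, at about row 280. I'll do a final small correction and cross-check.

```bash
python3 -m handwheel '[{"translation":[-0.0007,0.0012,0.0003],"angular":[0,-0.1,0],"hand":1},{"translation":[0,0,0],"angular":[0,0,0],"hand":1},{"translation":[0,0,0],"angular":[0,0,0],"hand":1},{"translation":[0,0,0],"angular":[0,0,0],"hand":1},{"translation":[0,0,0],"angular":[0,0,0],"hand":1},{"translation":[0,0,0],"angular":[0,0,0],"hand":1}]'
python3 fin.py 1
python3 - <<'E'
from h import *
C=cam("wrist");im=np.array(manip.get_image("wrist"));g=cv2.cvtColor(im,cv2.COLOR_RGB2GRAY)
print(proj(C,[.7135,.0938,.2735]))
for c in (615,625,632,637):
    r=np.nonzero(g[220:345,c]<40)[0]+220;print(c,(r.min(),r.max(),len(r)) if len(r) else None)
print(abs(manip.get_state()["qd"]).max())
E
```

```text
clock: 15.27
position: [0.5506, 0.0647, 0.2352]
ee_rot: [0.127, 0.624, 0.755, 0.154]
contact_force: [0.2, 0.4, -2.1]
width: 0.0189
gripper_force: 68.7
1 rows t [-0.0004 -0.0007  0.0002] ang [ 0.08 -0.02  0.05] |t|mm 0.8342677801552281
[635.53531197 284.03881938]
615 (np.int64(249), np.int64(311), 16)
625 (np.int64(243), np.int64(319), 17)
632 (np.int64(242), np.int64(323), 17)
637 (np.int64(240), np.int64(324), 19)
0.002144917958647959
```

```bash
python3 -c "
from rig import manip
print(manip.sign_off())"
```

```text
the job is handed in; nothing more can be done
None
```

I locked the turnbutton square across (1.573 rad) and then drew the flask straight up, leaving the mould in its frame. I handed the job in at about 15 s with the gripper holding the flask still at the view point, within about 1 mm of the pose computed from the images. Sign-off gave no verdict.

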